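Set the brake to drag and hold the index plunger out

TASK

On the grey air-brake console, swing the hand lever to the long mark (60 degrees); then, with the brake left there, take the black knob of the index plunger on the index head, pull the plunger straight up, fully back against its spring and clear of its hole in the index disc, and finish while still holding it there. Leave the loose parts lying on and around the equipment where they are.

Things in the scene. Friction and masses are not known exactly. Their poses are not given: they have to be found in the camera images.
- index_head: fixture bolted to the bench, left or right: dark steel base plate (own x -125 to 85, y -85 to 85 mm), a level steel index disc 156 mm across, top 45 mm above the bench, with a ring of small holes, and an aluminium bracket 78 mm high (x -120 to -44 mm, 60 mm wide) holding an upright sprung plunger at x -62 mm in a 24 mm sleeve 90 mm high. Origin: disc's axis at bench level, z up
- plunger (a joint): pull of the plunger in m: 0 = seated in its hole, grows as it is pulled straight up, 0.020 = fully back at its stop. A spring always pulls it down, about 6 N seated and 13 N fully back, plus 1 N of weight and friction; it snaps back if released. The pin, 10 mm in diameter, sits 12 mm deep in the hole
- plunger_knob (a point): centre of the plunger's black upright round knob, 30 mm in diameter, 26 mm high, on a 14 mm stem; 121 mm above the bench when seated; rises with the plunger. Can be gripped from above at any yaw: nothing around it is higher than the sleeve, whose top is 31 mm below this point when seated
- pin_tip (a point): lower tip of the plunger's pin; 12 mm below the mouth of the hole when seated, 8 mm above it when fully back
- pin_hole (a point): centre of the mouth of the plunger's hole, on the top face of the index disc, 45 mm above the bench
- brake_console: air-brake console bolted to the bench on the other side: grey box 195 x 220 x 42 mm (own x -160 to 35, y -110 to 110 mm), a steel hand lever swinging flat over its top. Origin: on the lever's vertical hinge axis at bench level, z up. Four black radial marks lie just beyond the lever's end, 30 degrees apart: 0, 30, 60 (longer than the others) and 90
- brake_lever (a joint): lever angle in rad, 0 to 1.571, growing anticlockwise seen from above. At 0 (first mark) the lever points 135 degrees anticlockwise from the console's own +x; 1.047 (60 degrees) = pointing at the long mark; 1.571 = last mark and stop. Stays where it is left; friction about 0.2 N m (2 N at the knob)
- lever_knob (a point): centre of the lever's upright black round knob, 26 mm in diameter, reaching 15 mm above and 21 mm below this point; 100 mm from the hinge axis, 87 mm above the bench. The top of the flat steel lever is 31 mm below this point. Moves with the lever; can be gripped from above at any yaw
- lever_hinge (a point): point on the vertical hinge axis of the lever, 56 mm above the bench
- long_mark (a point): middle of the long mark (60 degrees), 136 mm from the hinge axis, on the console's top
- wheel: bystander: loose bare aluminium compressor wheel, 56 mm diameter, 32 mm high, standing on the index disc; origin at its underside's centre
- spacer: bystander: loose steel ring, 24 mm diameter, 10 mm high, on the index disc; origin at its underside's centre
- socket: bystander: loose steel socket, 22 mm diameter, 30 mm high, standing on the console's top behind the lever; origin at its underside's centre
- wrench: bystander: steel wrench 190 mm long lying on the bench between the index head and the console; origin near its middle
- screwdriver: bystander: screwdriver lying on the left of the bench; origin near its middle
- oil_can: bystander: aluminium can 52 mm diameter, 100 mm high, standing between the index head and the console, towards the back; origin at its underside's centre
- bearing: bystander: steel bearing ring 52 mm diameter, 15 mm high, lying on the right of the bench; origin at its underside's centre

How it is judged:
By the outcome, as a careful person would: the job done as asked, in the order asked, and still so for the second after the job is handed in, while the arm keeps its last pose, push and grip.
It also fails if it takes over 42 s, if anything falls off the work surface, if the arm or the gripper's body presses on something with over 40 N, if the wrist force passes 120 N, or if a joint passes its speed limit or range.

ROBOT

A 6-joint arm with a two-finger parallel gripper is mounted at the origin on the work surface. World frame = base frame: x ahead of the robot, y to its left, z up, the work surface at z = 0. Lengths are in m, angles in degrees, forces in N, time in s.
With the tool pointing down it reaches from about 0.3 to 0.75 m from the base axis. Payload 8.5 kg.
Tool frame: the origin (TCP) lies on the centre line of the jaws, within the pads' length; the fingertips stand 17 mm ahead of it and the grasp point (between the pads) lies 2 mm behind it (env.tcp_to_tips is the distance from the TCP to the fingertips, in m); z points along the fingers, y is the line along which they close (so a half turn about z gives the same grasp; the last joint's range is limited). The gripper opens to 85 mm and grips with 20 to 120 N. Pads are 22 mm wide; open, the fingers measure 114 mm over their backs; the gripper's body (76 mm by 85 mm) begins 54 mm behind the grasp point. The pads swing forward as they close: fully open they stand 13 mm farther back than shut.
Start: joints at [50.69, 21.807, 74.336, -0, 83.858, -12.336], TCP at [0.249, 0.49, 0.248] pointing down, gripper open.
Joint ranges: [-178.18, 178.18], [-50.72, 133.34], [12.68, 142.11], [-81.47, 261.47], [9.98, 163.14], [-165.26, 165.26]. Speed limits (degrees/s): [136.94, 136.94, 180, 180, 180, 180].

INTERFACE

Orientations are given as a 3x3 rotation matrix whose columns are the frame's x, y, z axes.
In Python, from rig import env gives the robot as it stands. The module is installed in compiled form; this text tells all that it offers.
- The arm moves only by the shell command python3 -m pendant 'ROWS' [FORCE]. ROWS is JSON, a list of rows, each a list of 7 numbers: the opening, from 0 (shut) to 1 (fully open), then the shift along the tool's x, y, z in m, then the turn, a rotation vector about the tool's x, y, z in rad. A call has 1 to 5 rows; each row is the pose to reach, as a shift and turn from the pose commanded when the call began, along the tool's axes at that moment; what a row does not reach only later rows make up. A row lasts 1/8 s, in which the tool goes at most 62.5 mm and 10.7 degrees, less where a joint would pass 70% of its speed; a pose out of reach is approached as far as the arm can. A call with a gripper value outside its range is refused whole. The fingers move at their own pace and stop on an object; FORCE is the grip in N (left out, the last holds). Time passes only in rows, so rows that repeat a pose let the fingers close. It gives the time, the measured TCP pose, the force, the opening and the grip force at its end, in the units of the state.
- env.observe(): the state, without advancing time (a new reading comes with each control period).
- env.get_image(name): name is "scene" or "side" or "wrist"; returns a dict with "image" (400x640x3 uint8, blue, green, red), "fx", "fy", "cx", "cy" (pixels), "pose" (4x4, takes a point from camera to world coordinates). Camera axes: x right, y up, looking along -z (the intrinsics and any distortion apply to the point x, -y, -z); pixel columns grow to the right and rows downward; lengths in m; the calibration is good to about 2 mm. The wrist camera is an equidistant fisheye: a pixel r from the principal point sees the ray r / f radians off the axis. A picture is of the moment at which its call begins. There is no depth.
- env.close_job(): hands the job in; it is judged then, once.
Trained networks look in the newest picture that a camera, given by its name, has taken for a name from the list of things; names that differ only in an ending like _2 or _b are one class to them, and where a whole thing is asked for, a point or a joint stands for the part that bears it (a point fixed in the world has none). Each returns a list of dicts, best first, with "conf" (0 to 1); they miss things now and then, are a little off and sometimes report something else, mostly with a low value. They report only what shows in the picture. A call takes as long as a camera call.
- env.find_in(camera, thing): "bbox" ([centre column, centre row, width, height] in pixels, round what is visible of it).
- env.trace(camera, thing): "mask" (400x640 bool, what is visible of it) and "bbox" ([centre column, centre row, width, height] in pixels, round what is visible of it).
- env.tip_of(camera, thing): "centre" ([column, row] in pixels: a listed point, or the origin of a listed thing).
The state is a dict: "time_s": time; "q": joint angles; "qvel": joint speeds; "joint_efforts": joint torques, N m; "position": TCP position; "tool_rot": TCP orientation; "ft_force": force on the tool from outside, world axes, zero at the start; "wrist_torque": the same for the moment, N m; "grip_width": finger opening in m; "gripper_force": force on a finger pad.
Only numpy, scipy, OpenCV 4.12 (cv2) and the standard library are available. Lean on these libraries where they do the work, as an engineer would, in place of code of your own. Each camera call takes 0.05 s, during which the arm holds its last target. There are 200 camera calls.

## Working session

There is one attempt and no reset: what is moved stays moved. The work goes in short steps, Python scripts to look and compute and a shell command to move; the robot and the scene stay as the last step left them, time stands still between calls to the robot, and variables do not carry over. Pictures are saved under pics/ and viewed, at most 10 in all, crops included, and the job is handed in when it is done.

```bash
mkdir -p pics
cat > h.py <<'E'
from rig import env
import numpy as np, cv2
def grab(c,save=None):
    d=env.get_image(c)
    if save: cv2.imwrite('pics/'+save,d['image'])
    return d
def ray(d,px,wrist=False):
    u=(px[0]-d['cx'])/d['fx'];v=(px[1]-d['cy'])/d['fy']
    if wrist:
        r=np.hypot(u,v); s=np.sin(r)/r if r>1e-9 else 1; p=np.array([u*s,-v*s,-np.cos(r)])
    else: p=np.array([u,-v,-1.])
    T=np.array(d['pose']); w=T[:3,:3]@p
    return T[:3,3],w/np.linalg.norm(w)
def atz(d,px,z,wrist=False):
    o,w=ray(d,px,wrist); return o+w*(z-o[2])/w[2]
def tips(c,d,zs):
    for n,z in zs.items():
        for r in env.tip_of(c,n)[:2]:
            print(c,n,np.round(r['centre'],1),round(r['conf'],2),'->',np.round(atz(d,r['centre'],z,c=='wrist'),4))
Z=dict(plunger_knob=.121,pin_hole=.045,index_head=0,lever_knob=.087,lever_hinge=.056,long_mark=.042,brake_console=0)
E
python3 - <<'E'
from h import *
for c in ['scene','side']:
    d=grab(c,c+'0.png'); print(np.round(d['pose'],3).tolist(),d['fx'],[k for k in d]); tips(c,d,Z)
s=env.observe(); print(s['time_s'],s['position'],s['tool_rot'],s['grip_width'])
E
```

```text
[[0.691, -0.589, 0.418, 1.132], [0.723, 0.558, -0.408, -0.569], [0.007, 0.584, 0.812, 1.233], [0.0, 0.0, 0.0, 1.0]] 442.62987203774685 ['image', 'fx', 'fy', 'cx', 'cy', 'pose']
scene plunger_knob [264.2 255.8] 0.63 -> [ 0.6017 -0.2781  0.121 ]
scene pin_hole [263.6 269.1] 0.56 -> [ 0.5982 -0.2873  0.045 ]
scene index_head [284.  275.2] 0.7 -> [ 0.6362 -0.2447  0.    ]
scene lever_knob [383.6 148.2] 0.47 -> [0.5465 0.2931 0.087 ]
scene lever_knob [264.3 254.2] 0.34 -> [ 0.5816 -0.2657  0.087 ]
scene lever_hinge [393.5 176.8] 0.87 -> [0.6393 0.2445 0.056 ]
scene long_mark [354.7 166.1] 0.7 -> [0.5097 0.1918 0.042 ]
scene long_mark [288.8 275.2] 0.66 -> [ 0.6628 -0.2456  0.042 ]
scene brake_console [394.2 190.5] 0.97 -> [0.657  0.2394 0.    ]
[[-0.948, 0.233, -0.215, 0.202], [-0.317, -0.712, 0.627, 1.048], [-0.007, 0.663, 0.749, 1.359], [0.0, 0.0, 0.0, 1.0]] 480.005627551406 ['image', 'fx', 'fy', 'cx', 'cy', 'pose']
side plunger_knob [338.3 143. ] 0.55 -> [ 0.5936 -0.2816  0.121 ]
side pin_hole [342.2 156.8] 0.75 -> [ 0.5788 -0.2901  0.045 ]
side pin_hole [318.  166.8] 0.66 -> [ 0.6518 -0.2069  0.045 ]
side index_head [322.9 169.6] 0.8 -> [ 0.6434 -0.2409  0.    ]
side lever_knob [296.9 275.1] 0.67 -> [0.5449 0.306  0.087 ]
side lever_hinge [276.2 257.3] 0.7 -> [0.6418 0.2451 0.056 ]
side long_mark [318.8 259.5] 0.66 -> [0.5095 0.2006 0.042 ]
side brake_console [279.3 269.2] 0.67 -> [0.6325 0.252  0.    ]
side brake_console [283.3 213.6] 0.16 -> [0.7094 0.0219 0.    ]
0.8 [0.24944947 0.49015851 0.24833456] [[-8.91215239e-01  4.53580640e-01 -1.01368250e-05]
 [ 4.53580640e-01  8.91215239e-01  1.25734371e-05]
 [ 1.47371605e-05  6.60777117e-06 -1.00000000e+00]] 0.08529718443928948
```

View pics/scene0.png

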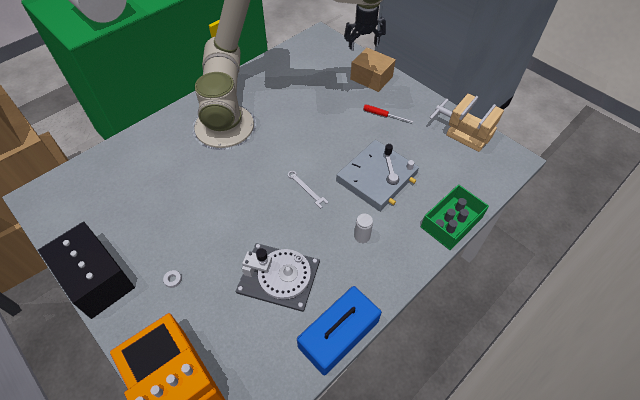

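View pics/side0.png

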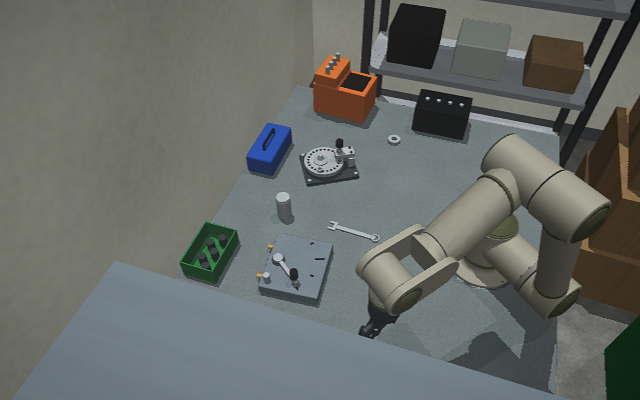

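The scene picture shows the console with its lever knob near (388,148) and hinge near (393,178). The index head's black knob is near (262,254). The side picture agrees: lever knob near (294,273), plunger knob near (339,143). The lever points at about 150° and the long mark at about 200°. The tool's y axis already lies across the lever, so I'm moving over it.

```bash
python3 -m pendant '[[1,-0.06,-0.006,0,0,0,0],[1,-0.12,-0.012,0,0,0,0],[1,-0.18,-0.018,0,0,0,0],[1,-0.24,-0.024,0.01,0,0,0],[1,-0.29,-0.034,0.02,0,0,0]]'
python3 - <<'E'
from h import *
d=grab('wrist','w1.png'); tips('wrist',d,dict(lever_knob=.087,lever_hinge=.056,long_mark=.042,socket=.042))
s=env.observe(); R=np.array(s['tool_rot']); p=s['position']; print(s['time_s'],p,np.round(R.T@(np.array(d['pose'])[:3,3]-p),3))
E
```

```text
time_s: 1.42
position: [0.4943, 0.3269, 0.228]
tool_rot: [[-0.891, 0.454, 0.0], [0.454, 0.891, 0.0], [-0.0, 0.0, -1.0]]
ft_force: [0.4, 0.5, 0.3]
grip_width: 0.0854
gripper_force: 0.0
wrist lever_knob [331.4 257.9] 0.61 -> [0.5598 0.304  0.087 ]
wrist lever_hinge [316.1 312. ] 0.96 -> [0.6372 0.2461 0.056 ]
wrist long_mark [  8.8 303.1] 0.69 -> [ 0.414  -0.4152  0.042 ]
wrist long_mark [229.6 240.8] 0.68 -> [0.5114 0.1982 0.042 ]
wrist socket [381.8 286. ] 0.96 -> [0.6489 0.331  0.042 ]
1.675 [0.49212678 0.32858632 0.22839262] [ 0.081 -0.001 -0.126]
```

View pics/w1.png

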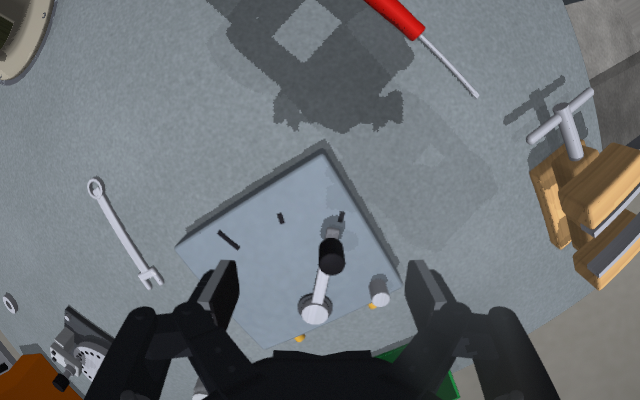

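The wrist picture shows the lever knob at (331,257), the hinge cap at (315,312), the long mark at (229,240) and the socket at (380,290). The socket is clear of the lever's path. I'm moving above the knob to check from near.

```bash
python3 -m pendant '[[1,-0.03,0.004,0.03,0,0,0],[1,-0.07,0.008,0.06,0,0,0],[1,-0.07,0.008,0.078,0,0,0],[1,-0.07,0.008,0.078,0,0,0]]'
python3 - <<'E'
from h import *
d=grab('wrist','w2.png'); tips('wrist',d,dict(lever_knob=.087,lever_hinge=.056,long_mark=.042,socket=.042))
m=env.trace('wrist','lever_knob')
if m: print(m[0]['bbox'],m[0]['conf'])
s=env.observe(); print(s['time_s'],s['position'])
E
```

```text
time_s: 2.17
position: [0.5573, 0.3046, 0.1495]
tool_rot: [[-0.892, 0.452, -0.002], [0.452, 0.892, -0.001], [0.002, -0.002, -1.0]]
ft_force: [-0.6, -0.0, 0.5]
grip_width: 0.0851
gripper_force: 0.0
wrist lever_knob [324.  230.2] 0.85 -> [0.5599 0.3045 0.087 ]
wrist lever_hinge [302.1 314.5] 0.63 -> [0.6396 0.2424 0.056 ]
wrist long_mark [323.4 232.8] 0.72 -> [0.5802 0.294  0.042 ]
wrist long_mark [182.4 214.5] 0.65 -> [0.5108 0.1914 0.042 ]
wrist socket [193.4 363.9] 0.41 -> [0.6698 0.074  0.042 ]
wrist socket [304.4 278.7] 0.25 -> [0.6134 0.2582 0.042 ]
[313.8, 258.9, 57.6, 134.7] 0.64
2.475 [0.55837542 0.30421724 0.15149641]
```

View pics/w2.png

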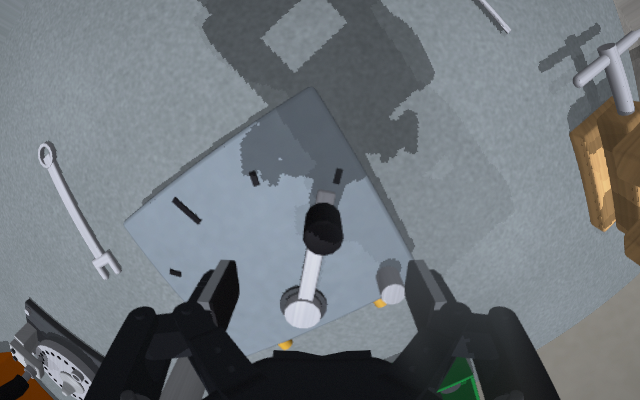

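The near view shows the knob at (323,230), giving (0.560, 0.3045). The hinge comes out near (0.639, 0.244), so the lever is at about 0–2°. Descending to grip.

```bash
python3 -m pendant '[[1,-0.001,0.001,0.035,0,0,0],[1,-0.001,0.001,0.064,0,0,0],[0.5,-0.001,0.001,0.064,0,0,0],[0.2,-0.001,0.001,0.064,0,0,0],[0,-0.001,0.001,0.064,0,0,0]]' 30
python3 -m pendant '[[0,0,0,0,0,0,0],[0,0,0,0,0,0,0],[0,0,0,0,0,0,0]]'
```

```text
time_s: 3.1
position: [0.5604, 0.3044, 0.0879]
tool_rot: [[-0.891, 0.454, 0.003], [0.454, 0.891, 0.001], [-0.002, 0.002, -1.0]]
ft_force: [0.3, -0.2, 0.2]
grip_width: 0.0321
gripper_force: 0.0
time_s: 3.48
position: [0.5603, 0.3043, 0.0878]
tool_rot: [[-0.891, 0.454, 0.002], [0.454, 0.891, 0.001], [-0.002, 0.002, -1.0]]
ft_force: [-1.4, 0.4, 6.4]
grip_width: 0.0252
gripper_force: 29.7
```

```bash
python3 -m pendant '[[0,0.0016,-0.0139,0,0,0,-0.14],[0,0.0012,-0.0278,0,0,0,-0.279],[0,-0.0011,-0.0416,0,0,0,-0.419],[0,-0.0053,-0.0549,0,0,0,-0.559],[0,-0.0113,-0.0675,0,0,0,-0.698]]'
python3 -m pendant '[[0,0,0,0,0,0,0],[0,0,0,0,0,0,0]]'
python3 - <<'E'
from h import *
d=grab('wrist','w3.png'); tips('wrist',d,dict(lever_knob=.087,lever_hinge=.056,long_mark=.042))
s=env.observe(); p=s['position'];print(s['time_s'],p,s['ft_force'])
E
```

```text
time_s: 4.1
position: [0.5398, 0.2395, 0.0878]
tool_rot: [[-0.973, -0.23, 0.003], [-0.23, 0.973, 0.002], [-0.003, 0.001, -1.0]]
ft_force: [2.3, 4.6, 4.6]
grip_width: 0.0254
gripper_force: 29.6
time_s: 4.35
position: [0.5398, 0.2393, 0.0878]
tool_rot: [[-0.974, -0.226, 0.002], [-0.226, 0.974, 0.001], [-0.003, 0.001, -1.0]]
ft_force: [-1.3, 2.4, 7.8]
grip_width: 0.0254
gripper_force: 29.9
wrist lever_knob [320.5 277.5] 0.71 -> [0.5394 0.2377 0.087 ]
wrist lever_knob [397.4 363.8] 0.27 -> [0.5945 0.2992 0.087 ]
wrist lever_hinge [300.2 359. ] 0.95 -> [0.6356 0.2444 0.056 ]
wrist long_mark [264.3 177.6] 0.69 -> [0.5098 0.1974 0.042 ]
4.55 [0.539791   0.23941793 0.08780836] [-1.37714722  2.06692519  8.15918033]
```

View pics/w3.png

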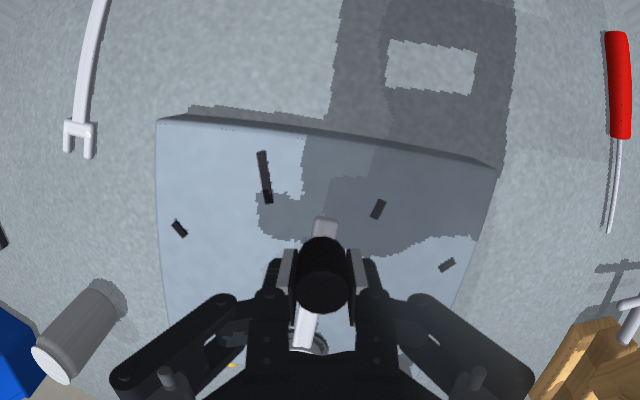

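The long mark runs from (261,151) to (268,203). The other marks are at (378,209), (447,265) and (180,228), and the lever is still short of the long one. I'm fitting the hinge and the 60° direction from the marks.

```bash
cat > fit.py <<'E'
from h import *
from scipy.optimize import least_squares
def fit(d,px,knobs):
    g=cv2.cvtColor(d['image'],cv2.COLOR_BGR2GRAY); P=[]
    for x,y in px:
        n,l,st,c=cv2.connectedComponentsWithStats((g[y-35:y+35,x-22:x+22]<60).astype(np.uint8))
        k=min(range(1,n),key=lambda i:np.hypot(*(c[i]-[22,35])) if st[i,4]>30 else 99); q=c[k]+[x-22,y-35]
        P.append(atz(d,q,.042,True)[:2]); print(q.round(1),st[k,4],P[-1].round(4))
    P=np.array(P); K=np.array(knobs); a=np.radians([0,30,60,90])
    def f(v):
        r=np.array([v[3],v[3],.136,v[3]])
        m=v[:2]+r[:,None]*np.c_[np.cos(v[2]+a),np.sin(v[2]+a)]
        return np.r_[(m-P).ravel(),np.hypot(*(K-v[:2]).T)-.1]
    s=least_squares(f,[.638,.244,2.45,.13],x_scale=.01); v=s.x
    print('hinge',v[:2],'zero dir',np.degrees(v[2]),'r',v[3],'res mm',(s.fun*1e3).round(1))
    for k in K: print('joint deg',np.degrees(np.arctan2(k[1]-v[1],k[0]-v[0])%(2*np.pi)-v[2]))
    print('target knob',v[:2]+.1*np.array([np.cos(v[2]+np.pi/3),np.sin(v[2]+np.pi/3)]))
E
python3 - <<'E'
from fit import *
d=grab('wrist'); fit(d,[(447,265),(378,209),(264,177),(180,228)],[[.5603,.3043],[.5398,.2394]])
E
```

```text
[440. 266.] 3 [0.5439 0.3223]
[377.6 208.8] 160 [0.5136 0.2669]
[264.8 178. ] 420 [0.5099 0.1977]
[179.1 228.6] 106 [0.5561 0.1462]
hinge [0.63862769 0.24144402] zero dir 138.95784601301656 r 0.12605907727268223 res mm [-0.3  1.9  1.4 -1.3  0.1 -0.5 -0.3  0.1  0.4 -1.2]
joint deg 2.2959981662326947
joint deg 42.22701682448443
target knob [0.5440519  0.20895678]
```

```bash
python3 -m pendant '[[0,0.0018,-0.0121,0,0,0,-0.122],[0,0.0021,-0.0243,0,0,0,-0.244],[0,0.0021,-0.0243,0,0,0,-0.244],[0,0.0021,-0.0243,0,0,0,-0.244]]'
python3 - <<'E'
from h import *
d=grab('wrist','w4.png'); s=env.observe(); print(s['time_s'],s['position'],s['tool_rot'][:,0],s['ft_force'])
E
```

```text
time_s: 5.1
position: [0.5439, 0.215, 0.0878]
tool_rot: [[-0.891, -0.454, 0.004], [-0.454, 0.891, 0.001], [-0.004, -0.001, -1.0]]
ft_force: [1.8, 1.0, 6.1]
grip_width: 0.0252
gripper_force: 29.8
5.15 [0.54391824 0.21503469 0.08780529] [-0.89083037 -0.45431787 -0.00406531] [1.45368958 0.84213771 4.99727026]
```

View pics/w4.png

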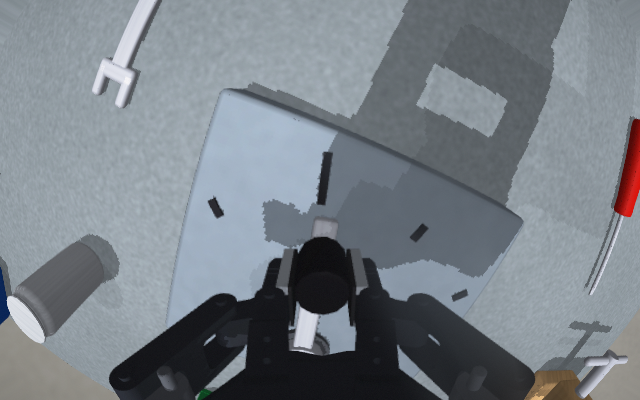

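The long mark now runs from (327,152) to (323,204). The lever end is at (326,219), nearly in line. The other marks are at (419,232), (460,295) and (215,208). Refitting.

```bash
sed -i 's/<60/<75/' fit.py
python3 - <<'E'
from fit import *
d=grab('wrist'); fit(d,[(460,295),(419,232),(325,178),(215,208)],[[.5603,.3043],[.5398,.2394],[.5439,.2150]])
for px,z in [((327,153),.042),((323.5,203),.042),((326,219),.056)]: print(px,atz(d,px,z,True).round(4))
E
```

```text
[459.2 294.9] 86 [0.542  0.3271]
[418.7 232.4] 159 [0.5135 0.2673]
[324.1 178.2] 447 [0.5095 0.1979]
[215.4 207.6] 148 [0.5562 0.1466]
hinge [0.6392314  0.24345128] zero dir 139.3259954571176 r 0.12796384437434352 res mm [ 0.2 -0.2  0.  -0.2  1.4  0.5 -0.3 -0.2 -0.3 -0.5 -0.5]
joint deg 3.0451469567565526
joint deg 43.00720078357348
joint deg 57.29153076546053
target knob [0.54486631 0.21035702]
(327, 153) [0.4957 0.1927 0.042 ]
(323.5, 203) [0.5232 0.2045 0.042 ]
(326, 219) [0.5264 0.2077 0.056 ]
```

```bash
python3 -m pendant '[[0,0.001,-0.0046,0,0,0,-0.047],[0,0.001,-0.0046,0,0,0,-0.047],[0,0.001,-0.0046,0,0,0,-0.047]]'
python3 - <<'E'
from fit import *
d=grab('wrist','w5.png'); s=env.observe(); print(s['time_s'],s['q'],s['ft_force'])
fit(d,[(462,301),(426,239),(338,178),(230,205)],[[.5603,.3043],[.5398,.2394],[.5439,.2150],s['position'][:2]])
E
```

```text
time_s: 5.58
position: [0.5454, 0.2106, 0.0878]
tool_rot: [[-0.869, -0.495, 0.005], [-0.495, 0.869, 0.001], [-0.005, -0.001, -1.0]]
ft_force: [3.5, 2.4, 4.7]
grip_width: 0.0252
gripper_force: 29.8
5.625 [ 9.51300103e+00  3.41363356e+01  8.18679745e+01  2.36957463e-02
  6.37171722e+01 -1.10181172e+02] [3.19714606 2.39012897 5.92193426]
[460.4 300.5] 82 [0.5419 0.3273]
[424.8 237.7] 161 [0.5136 0.2674]
[335.2 179.7] 464 [0.5094 0.1979]
[223.7 204.3] 149 [0.556  0.1467]
hinge [0.63931013 0.24356773] zero dir 139.3224731690409 r 0.12806163167544665 res mm [ 0.3 -0.3 -0.1 -0.1  1.5  0.7 -0.2 -0.2 -0.3 -0.4 -0.4 -0.5]
joint deg 3.129330051776332
joint deg 43.07581483584524
joint deg 57.34629537252672
joint deg 60.00673120318249
target knob [0.54494301 0.21047928]
```

The fit puts the lever at 60.0°. Releasing it and rising.

```bash
python3 -m pendant '[[0.4,0,0,0,0,0,0],[0.8,0,0,0,0,0,0],[1,0,0,0,0,0,0],[1,0,0,0,0,0,0]]'
python3 -m pendant '[[1,0,0,-0.03,0,0,0],[1,0,0,-0.07,0,0,0],[1,0,0,-0.12,0,0,0],[1,0,0,-0.17,0,0,0],[1,0,0,-0.17,0,0,0]]'
python3 - <<'E'
from fit import *
d=grab('wrist','w6.png'); tips('wrist',d,Z)
s=env.observe(); R=s['tool_rot']; p=s['position']; print(s['time_s'],p,R.round(3).tolist(),s['grip_width'])
k=env.tip_of('wrist','lever_knob')
if k:
    w=atz(d,k[0]['centre'],.087,True)[:2]-[.6393,.2436]; print('lever',np.degrees(np.arctan2(w[1],w[0]))%360-139.32,np.hypot(*w))
print('delta tool', R.T@(np.array([.585,-.265,.26])-p))
E
```

```text
time_s: 6.12
position: [0.5438, 0.2101, 0.0862]
tool_rot: [[-0.869, -0.495, -0.0], [-0.495, 0.869, -0.0], [0.0, 0.0, -1.0]]
ft_force: [-0.2, -0.1, 0.3]
grip_width: 0.085
gripper_force: 0.0
time_s: 6.75
position: [0.5449, 0.2104, 0.2603]
tool_rot: [[-0.869, -0.495, 0.008], [-0.495, 0.869, 0.001], [-0.007, -0.003, -1.0]]
ft_force: [0.6, 0.0, -0.9]
grip_width: 0.0855
gripper_force: 0.0
wrist plunger_knob [532.6 178.9] 0.61 -> [0.4223 0.3937 0.121 ]
wrist pin_hole [30.1 51.8] 0.82 -> [ 0.5876 -0.2785  0.045 ]
wrist index_head [49.4 91.5] 0.84 -> [ 0.6468 -0.2476  0.    ]
wrist lever_knob [319.5 183.4] 0.85 -> [0.5487 0.2085 0.087 ]
wrist lever_hinge [310.2 251.8] 0.93 -> [0.6374 0.2455 0.056 ]
wrist lever_hinge [30.5 52. ] 0.63 -> [ 0.5838 -0.2628  0.056 ]
wrist long_mark [326.4 138.3] 0.62 -> [0.511  0.1955 0.042 ]
wrist brake_console [306.7 231.1] 0.85 -> [0.6395 0.2388 0.    ]
7.15 [0.54379037 0.21008148 0.25544031] [[-0.869, -0.495, -0.002], [-0.495, 0.869, -0.0], [0.002, 0.001, -1.0]] 0.08536631350476986
lever 61.86605881076696 0.09714049807754292
delta tool [ 0.19948779 -0.43313489 -0.00449731]
```

View pics/w6.png

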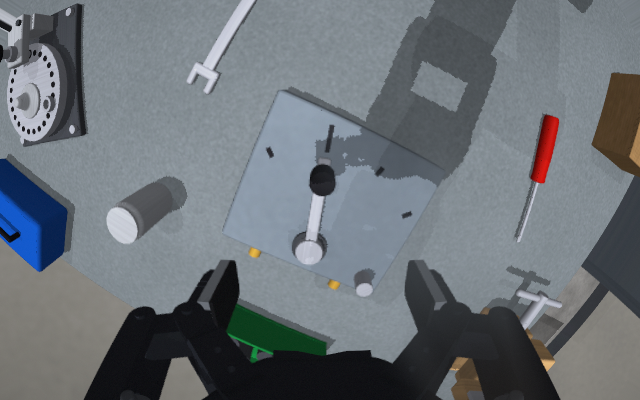

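The lever points along the long mark: its tip is at (323,163) and the mark at (329,138). The socket is still standing at (364,289). Moving across to the index head.

```bash
python3 -m pendant '[[1,0.024,-0.052,0,0,0,0],[1,0.048,-0.104,0,0,0,0],[1,0.072,-0.156,0,0,0,0],[1,0.096,-0.208,0,0,0,0],[1,0.12,-0.26,0,0,0,0]]'
python3 -m pendant '[[1,0.02,-0.045,0,0,0,0.15],[1,0.04,-0.09,0,0,0,0.3],[1,0.06,-0.135,0,0,0,0.45],[1,0.08,-0.173,0,0,0,0.52],[1,0.08,-0.173,0,0,0,0.52]]'
python3 - <<'E'
from fit import *
d=grab('wrist','w7.png'); tips('wrist',d,dict(plunger_knob=.121,pin_hole=.045,index_head=0))
s=env.observe(); R=s['tool_rot']; p=s['position']; print(s['time_s'],p,R.round(3).tolist(),s['q'])
E
```

```text
time_s: 7.82
position: [0.5684, -0.077, 0.2562]
tool_rot: [[-0.869, -0.495, -0.0], [-0.495, 0.869, 0.0], [0.0, 0.0, -1.0]]
ft_force: [1.0, 0.3, 0.2]
grip_width: 0.0857
gripper_force: 0.0
time_s: 8.45
position: [0.5842, -0.2678, 0.2552]
tool_rot: [[-1.0, 0.006, -0.001], [0.006, 1.0, 0.0], [0.001, 0.0, -1.0]]
ft_force: [-0.2, 0.9, -0.0]
grip_width: 0.0854
gripper_force: 0.0
wrist plunger_knob [306.1 205.5] 0.82 -> [ 0.5948 -0.2824  0.121 ]
wrist pin_hole [310.  181.3] 0.7 -> [ 0.5934 -0.2815  0.045 ]
wrist pin_hole [506.9 243.8] 0.51 -> [ 0.6821 -0.0098  0.045 ]
wrist index_head [336.5 210.9] 0.82 -> [ 0.6466 -0.249   0.    ]
wrist index_head [602.  201.3] 0.31 -> [0.6367 0.2471 0.    ]
8.65 [ 0.58476362 -0.26391683  0.25642207] [[-1.0, 0.0, -0.0], [0.0, 1.0, 0.0], [0.0, 0.0, -1.0]] [-3.48476440e+01  3.10743001e+01  5.73319322e+01  9.99414990e-03
  9.16059611e+01 -1.24837725e+02]
```

View pics/w7.png

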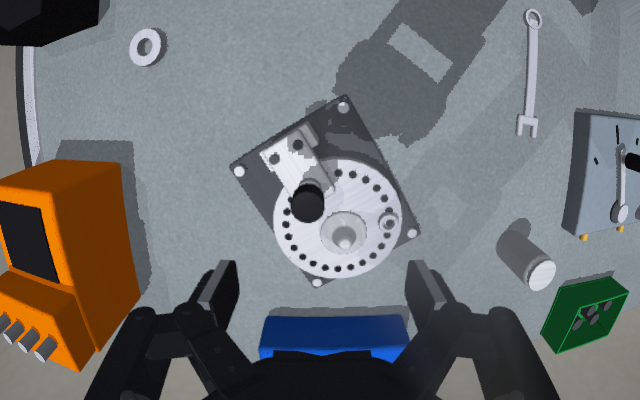

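The plunger knob is at (307,204), with the wheel at (343,237) and the spacer at (388,222) on the disc, both lower than the sleeve. Moving over the knob.

```bash
python3 -m pendant '[[1,-0.005,-0.009,0.04,0,0,0],[1,-0.01,-0.0185,0.075,0,0,0],[1,-0.01,-0.0185,0.086,0,0,0],[1,-0.01,-0.0185,0.086,0,0,0]]'
python3 - <<'E'
from fit import *
d=grab('wrist','w8.png'); tips('wrist',d,dict(plunger_knob=.121))
s=env.observe(); print(s['time_s'],s['position'])
E
```

```text
time_s: 9.15
position: [0.5948, -0.2827, 0.1708]
tool_rot: [[-1.0, 0.001, -0.0], [0.001, 1.0, 0.0], [0.0, 0.0, -1.0]]
ft_force: [0.1, 0.1, 0.8]
grip_width: 0.0851
gripper_force: 0.0
wrist plunger_knob [324.2 233.7] 0.72 -> [ 0.5936 -0.2819  0.121 ]
9.25 [ 0.59513625 -0.28324925  0.17217501]
```

View pics/w8.png

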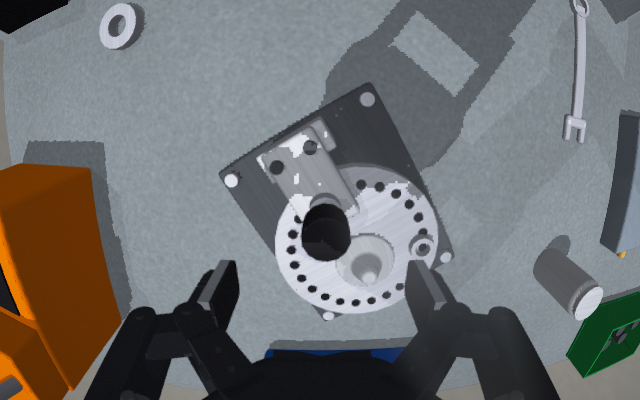

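The knob at (325,233) gives (0.594, −0.282), within about 1 mm of the tool. Descending and gripping firmly.

```bash
python3 -m pendant '[[1,0.001,0.001,0.03,0,0,0],[1,0.001,0.001,0.051,0,0,0],[0.5,0.001,0.001,0.051,0,0,0],[0.2,0.001,0.001,0.051,0,0,0],[0,0.001,0.001,0.051,0,0,0]]' 70
python3 -m pendant '[[0,0,0,0,0,0,0],[0,0,0,0,0,0,0],[0,0,0,0,0,0,0],[0,0,0,0,0,0,0]]'
```

```text
time_s: 9.88
position: [0.5941, -0.2823, 0.1209]
tool_rot: [[-1.0, 0.002, 0.002], [0.002, 1.0, -0.0], [-0.002, -0.0, -1.0]]
ft_force: [-0.5, 30.3, 26.3]
grip_width: 0.0325
gripper_force: 17.1
time_s: 10.38
position: [0.5942, -0.2806, 0.1216]
tool_rot: [[-1.0, 0.001, 0.002], [0.001, 1.0, 0.002], [-0.002, 0.002, -1.0]]
ft_force: [-1.8, 10.3, 10.4]
grip_width: 0.0282
gripper_force: 69.3
```

```bash
python3 -m pendant '[[0,0,0.0015,-0.003,0,0,0],[0,0,0.0015,-0.008,0,0,0],[0,0,0.0015,-0.013,0,0,0],[0,0,0.0015,-0.018,0,0,0],[0,0,0.0015,-0.018,0,0,0]]'
python3 -m pendant '[[0,0,0,0,0,0,0],[0,0,0,0,0,0,0]]'
```

```text
time_s: 11.0
position: [0.594, -0.2805, 0.1364]
tool_rot: [[-1.0, 0.001, 0.0], [0.001, 1.0, 0.002], [-0.0, 0.002, -1.0]]
ft_force: [6.5, 2.3, -11.4]
grip_width: 0.0281
gripper_force: 69.8
time_s: 11.25
position: [0.594, -0.2805, 0.1361]
tool_rot: [[-1.0, 0.002, -0.0], [0.002, 1.0, 0.002], [0.0, 0.002, -1.0]]
ft_force: [7.1, 2.0, -11.5]
grip_width: 0.028
gripper_force: 69.8
```

```bash
python3 -m pendant '[[0,0,0,-0.003,0,0,0],[0,0,0,-0.005,0,0,0],[0,0,0,-0.005,0,0,0],[0,0,0,-0.005,0,0,0]]'
python3 -m pendant '[[0,0,0,-0.002,0,0,0],[0,0,0,-0.002,0,0,0],[0,0,0,-0.002,0,0,0]]'
```

```text
time_s: 11.75
position: [0.594, -0.2805, 0.1408]
tool_rot: [[-1.0, 0.001, -0.0], [0.001, 1.0, 0.002], [0.0, 0.002, -1.0]]
ft_force: [6.5, 2.7, -13.9]
grip_width: 0.0281
gripper_force: 69.9
time_s: 12.12
position: [0.594, -0.2805, 0.1418]
tool_rot: [[-1.0, 0.002, -0.001], [0.002, 1.0, 0.003], [0.001, 0.003, -1.0]]
ft_force: [9.6, 0.4, -19.3]
grip_width: 0.028
gripper_force: 71.5
```

The pull force jumped at 20 mm of travel, which is the stop. I'll add a little preload, then check with the side camera and the lever.

```bash
python3 -m pendant '[[0,0,0,-0.001,0,0,0],[0,0,0,-0.001,0,0,0],[0,0,0,-0.001,0,0,0],[0,0,0,-0.001,0,0,0]]'
python3 - <<'E'
from h import *
d=grab('wrist'); a=d['image']; s=grab('scene')
im=np.hstack([cv2.resize(a[120:340,200:480],(400,314)),cv2.resize(s['image'][120:240,310:463],(400,314))]); cv2.imwrite('pics/end.png',im)
tips('scene',s,dict(lever_knob=.087)); print(env.observe()['ft_force'],env.observe()['position'])
E
```

```text
time_s: 12.62
position: [0.594, -0.2805, 0.1418]
tool_rot: [[-1.0, 0.002, -0.002], [0.002, 1.0, 0.003], [0.002, 0.003, -1.0]]
ft_force: [10.3, -0.8, -24.1]
grip_width: 0.0274
gripper_force: 71.1
scene lever_knob [365.1 160.4] 0.58 -> [0.5402 0.2065 0.087 ]
scene lever_knob [359.  163.2] 0.41 -> [0.5345 0.1827 0.087 ]
[ 10.48952085  -0.1636868  -24.33728043] [ 0.59397825 -0.28044968  0.14184103]
```

View pics/end.png

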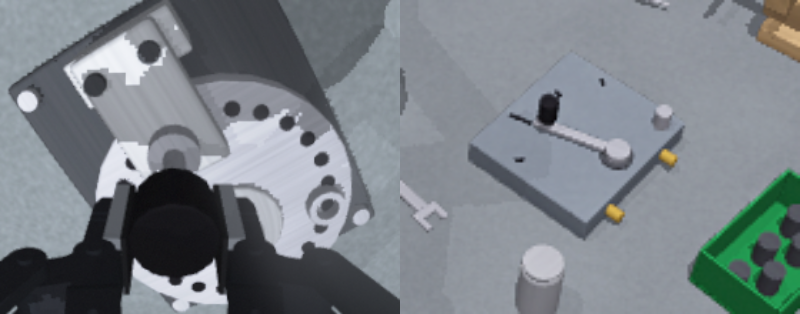

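The left crop shows the knob held between the pads, with its stem raised out of the sleeve at (172,155). The right crop shows the lever lying on the long mark at (522,118). The plunger is at its stop, so I'm handing in.

```bash
python3 -c "
from rig import env
print(env.close_job())"
```

```text
the job is handed in; nothing more can be done
None
```

The job is handed in: the brake lever measures 60° at the long mark, and the gripper still holds the index plunger fully up against its stop at about 20 mm; no result came back from the judging.

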